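# Feel the press gap with a taper gauge

## Task

Check the gap of the little bench press: pick up the taper gauge (the one whose narrow blade thickens towards the handle, not the wide flat strip), lay its blade flat and straight on the press's lower plate and slide it in under the upper plate until it drags snugly between the two, without forcing it. Finish while still holding the gauge by its handle at that depth, with the drag still on it; leave the other things on the bench where they are.

Things in the scene. Friction and masses are not known exactly. Their poses are not given: they have to be found in the camera images.
- taper_gauge: taper gauge, loose on the bench, 120 g: black handle block 70 long (x), 22 wide, 24 mm tall (z), then a steel blade 14 mm wide, 110 mm long towards +x. Origin: middle of the handle's underside; nose at x = 145 mm. Underside flat, blade level with handle; blade thickness grows evenly from 2 mm at the nose to 10 mm at 100 mm from it. x points from handle to nose, z up
- nose (a point): nose of the taper gauge: middle of the underside of the blade's thin end, 145 mm from the gauge's origin; axes as the gauge's
- press: green bench press, fixed; origin on the bench under the middle of its plates, x points from the open mouth inward to its column, z up. Lower plate: steel, level, top 70 mm up, 110 mm wide (y), x = -100 to 60 mm; the upper plate covers x = -60 to 60 mm, so the lower one sticks out 40 mm as an apron. Column behind x = 100 mm, head 220 mm up from x = 0 inward; 14 mm posts at x = 40, y = +-42 mm
- mouth (a point): mouth of the gap: on the top of the lower plate, straight below the middle of the upper plate's front edge; axes as the press's (x is the direction to slide the blade in)
- platen: upper steel plate, 120 x 110 x 18 mm, level, rigidly locked 5 to 8.5 mm (differs each time) over the lower one, ram above; origin at the middle of its underside, axes as the press's. The taper gets snug 37 to 82 mm past the mouth; from there the resistance to sliding grows by 1 to 2 N per mm of arm travel: 10 to 20 N is snug, 35 N forced
- lip (a point): middle of the lower front edge of the upper plate, straight above the mouth; its height over the mouth is the gap
- flat_gauge: the other gauge on the bench, NOT wanted: same black handle, but its steel blade is a parallel strip 30 mm wide and 3 mm thick throughout, 110 mm long. Origin and axes as for taper_gauge
- lamp_cap1: brass lamp cap, 30 mm tall, 31 mm across, loose bystander, origin under its centre
- lamp_cap2: another such brass lamp cap, loose bystander
- wrench: wrench lying on the bench, bystander, origin under it
- oil_bottle: white plastic oil bottle, 56 mm across, 130 mm tall, bystander, origin under its centre
- parts_cup: steel cup, 70 mm across, 50 mm tall, bystander, origin under its centre

How it is judged:
On the way, in this order (a step that is already met when the one before it is completed fails the run):
1. the taper gauge is lifted clear of the bench by its handle (height (world z) of taper_gauge above 0.03 m and height (world z) of nose above 0.02 m and contact force between the fingers and taper_gauge above 2 N), for 0.1 s.
2. its nose is in the gap between the plates (x of nose in the frame of mouth between 0.005 and 0.12 m and y of nose in the frame of mouth between -0.045 and 0.045 m and z of nose in the frame of mouth between -0.003 and 0.007 m), for 0.05 s.
At the end, for the whole second after the job is handed in: Taper gauge gripped and still (under 10 mm/s); nose over 25 mm past the mouth, within 45 mm of its middle, handle outside; blade flat on the lower plate (0.08 rad) and straight in (0.3 rad), pressing both plates with over 1.5 N, the upper one with under 35 N (contact force between the fingers and taper_gauge above 3 N and contact force between taper_gauge and platen between 1.5 and 35 N and contact force between taper_gauge and press above 1.5 N and x of nose in the frame of mouth above 0.025 m and y of nose in the frame of mouth between -0.045 and 0.045 m and x of taper_gauge in the frame of mouth below -0.04 m and angle between the z axis of taper_gauge and the z axis of press, either way round below 0.08 rad and angle between the x axis of taper_gauge and the x axis of press, either way round below 0.3 rad and linear speed of taper_gauge below 0.01 m/s); the arm keeps its last pose, push and grip.
It fails at once if the gauge is forced: it presses the upper plate with more than 45 N (contact force between taper_gauge and platen above 45 N).
It fails at once if the other gauge or a bystander is shifted by more than 30 mm (distance of any of flat_gauge, lamp_cap1, lamp_cap2, wrench, oil_bottle, parts_cup from where it was at the start of the episode above 0.03 m).
It also fails if it takes over 64 s, if anything falls off the work surface, if the arm or the gripper's body presses on something with over 40 N, if the wrist force passes 120 N, or if a joint passes its speed limit or range.

## Robot

A 7-joint arm with a two-finger parallel gripper is mounted at the origin on the work surface. World frame = base frame: x ahead of the robot, y to its left, z up, the work surface at z = 0. Lengths are in m, angles in rad, forces in N, time in s.
With the tool pointing down it reaches from about 0.425 to 1.025 m from the base axis. Payload 9.4 kg.
Tool frame: the origin (TCP) lies midway between the tips of the shut fingers; the grasp point (between the pads) lies 19 mm behind it; z points along the fingers, y is the direction in which the jaws open and shut (so a half turn about z gives the same grasp; the last joint's range is limited). The gripper opens to 85 mm and grips with 20 to 120 N. Pads are 22 mm wide; open, the fingers measure 114 mm over their backs; the gripper's body (76 mm by 85 mm) begins 54 mm behind the grasp point. The pads swing forward as they close: fully open they stand 13 mm farther back than shut.
Start: joints at [1.161, 0.599, -0.003, 1.599, 0.002, 0.943, -0.08], TCP at [0.237, -0.685, 0.231] pointing down, gripper open.
Joint ranges: [-2.57, 2.57], [-0.35, 1.97], [-1.29, 1.29], [0.11, 2.56], [-1.05, 4.19], [0.11, 1.86], [-2.63, 2.63]. Speed limits (rad/s): [2.22, 2.22, 3.01, 3.01, 3.14, 3.14, 3.14].

## Interface

Orientations are given as a unit quaternion [x, y, z, w].
In Python, from rig import status, imaging, r gives the robot as it stands.
- The arm moves only by the tool send_rows, never from a script. Its argument "steps" is a list of rows, each a list of 6 numbers: the shift along the tool's x, y, z in mm, then the turn, a rotation vector about the tool's x, y, z in degrees. In form: [[tx, ty, tz, ax, ay, az], ...]. A call has 1 to 20 rows; each row shifts and turns the commanded pose from where the row before left it, along the tool's axes as they then stand; what a row does not reach is not made up. A row lasts 1/12 s, in which the tool goes at most 41.7 mm and 7.16 degrees, less where a joint would pass 70% of its speed; a pose out of reach is approached as far as the arm can. A call with a gripper value outside its range is refused whole. "hand" is the opening, from -1 (shut) to 1 (fully open), so that 0 is half open, set as the call begins (left out, the last holds). The fingers move at their own pace and stop on an object; "force" is the grip in N (left out, the last holds). Time passes only in rows, so rows that do not move let the fingers close. It gives the time, the measured TCP pose, the force and the opening at its end, in the units of the state.
- status.read_state(): the state, without advancing time (a new reading comes with each control period).
- imaging.grab_frame(name): name is "scene" or "top" or "wrist"; returns a dict with "image" (384x512x3 uint8, red, green, blue), "mtx" (3x3 intrinsics, pixels), "extrinsics" (4x4, takes a point from world to camera coordinates). Camera axes: x right, y down, z forward; pixel columns grow to the right and rows downward; lengths in m; the calibration is good to about 2 mm. A picture is of the moment at which its call begins. There is no depth.
- r.finish_job(): hands the job in, once; it reports no verdict.
The state is a dict: "clock": time; "q": joint angles; "joint_vel": joint speeds; "effort": joint torques, N m; "tcp_pos": TCP position; "eef_rot": TCP orientation; "contact_force": force on the tool from outside, world axes, zero at the start; "torque": the same for the moment, N m; "gripper_width": finger opening in m.
Only numpy, scipy, OpenCV 4.12 (cv2) and the standard library are available. Lean on these libraries where they do the work, as an engineer would, in place of code of your own. Each camera call takes 0.05 s, during which the arm holds its last target. There are 200 camera calls.

## Working session

There is one attempt and no reset: what is moved stays moved. The work goes in short steps, Python scripts to look and compute and a tool call to move; the robot and the scene stay as the last step left them, time stands still between calls to the robot, and variables do not carry over. Pictures are saved under pics/ and viewed, about 8 in all and at most 12, crops included, and the job is handed in when it is done.

Besides the shell and the picture viewer there is one more tool, called after "Call:" by a JSON object that holds its "fn" and its "kwargs". send_rows: Moves the arm, as the interface text tells. Its arguments: {"type":"object","properties":{"steps":{"type":"array","items":{"type":"array","items":{"type":"number"}}},"hand":{"type":"number"},"force":{"type":"number"}},"required":["steps"]}

```bash
mkdir -p pics; ls
python3 - <<'E'
from rig import status, imaging, r
import cv2,numpy as np
print(status.read_state())
for n in("scene","top"):
    f=imaging.grab_frame(n);cv2.imwrite(f"pics/{n}0.png",cv2.resize(f["image"][...,::-1],(800,600),interpolation=cv2.INTER_CUBIC))
    np.savez(f"pics/{n}0.npz",**f);print(n,f["mtx"],f["extrinsics"])
E
```

```text
pics
{'clock': 0.0, 'q': array([ 1.16129998,  0.60018464, -0.00254058,  1.60016963,  0.00179475,
        0.94288237, -0.07980798]), 'joint_vel': array([ 0.00021572, -0.00116357, -0.00022684,  0.00093587, -0.00247156,
       -0.00021658, -0.00191774]), 'effort': array([-7.08314856e-04, -7.76446939e+01,  1.56498883e+00, -2.58009213e+01,
        1.23560271e-02,  8.79061263e-03, -1.61373003e-05]), 'tcp_pos': array([ 0.23666966, -0.68476134,  0.2303598 ]), 'eef_rot': array([ 9.86183653e-01,  1.65653639e-01, -2.07732367e-04, -7.94183255e-04]), 'contact_force': array([-0.43418374,  0.15125977,  0.85688559]), 'torque': array([ 0.07499357, -0.06634823, -0.04373982]), 'gripper_width': 0.08557776657412258}
scene [[366.592826     0.         254.48069733]
 [  0.         366.592826   190.8416878 ]
 [  0.           0.           1.        ]] [[ 3.58983533e-01  9.33343835e-01 -3.29041642e-04 -1.34401755e-01]
 [ 7.47851984e-01 -2.87850387e-01 -5.98213645e-01 -3.54376617e-01]
 [-5.58433732e-01  2.14502773e-01 -8.01336588e-01  1.27466851e+00]
 [ 0.00000000e+00  0.00000000e+00  0.00000000e+00  1.00000000e+00]]
top [[380.89770096   0.         256.46721463]
 [  0.         380.89770096 190.93103327]
 [  0.           0.           1.        ]] [[-3.25571855e-04 -9.99993960e-01  3.46029272e-03 -6.35656087e-02]
 [-9.83112983e-01 -3.13159317e-04 -1.82999357e-01  5.59707959e-01]
 [ 1.82999336e-01 -3.46143813e-03 -9.83106943e-01  9.86806599e-01]
 [ 0.00000000e+00  0.00000000e+00  0.00000000e+00  1.00000000e+00]]
```

View pics/scene0.png

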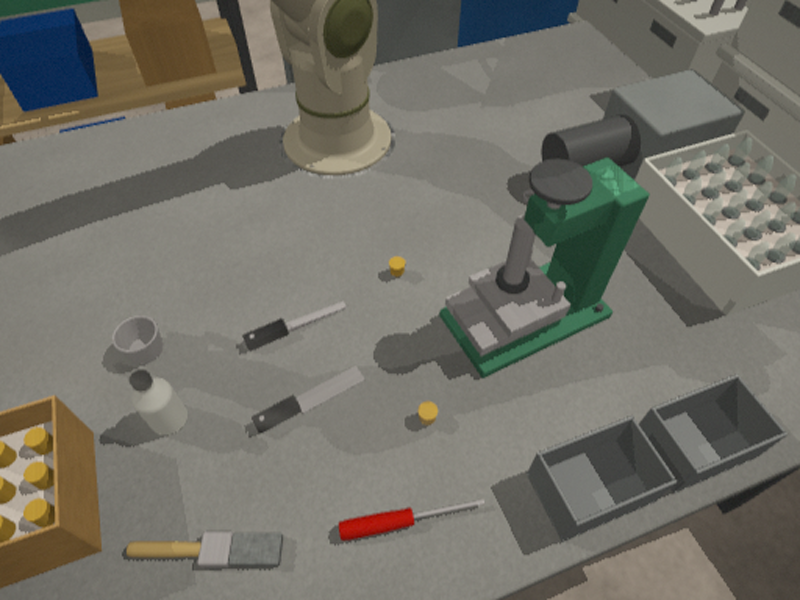

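View pics/top0.png

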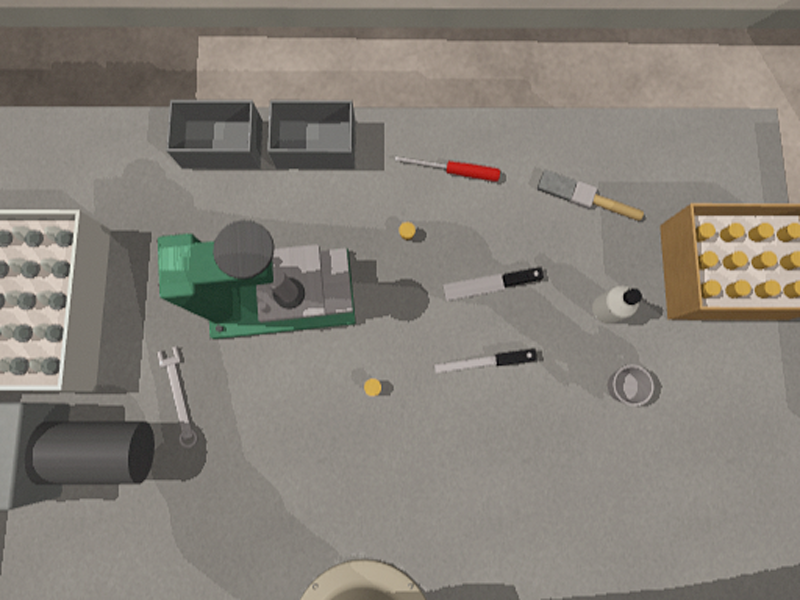

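The scene shows the narrow-bladed taper gauge at top-view px (437,368)-(540,355). The flat strip is at (445,292)-(543,273) and the press mouth faces right at about (350,280). Next I'll take zoomed crops for measuring.

Run:
```python
import cv2,numpy as np
im=np.load("pics/top0.npz")["image"][...,::-1]
def crop(im,c0,r0,w,h,s):
    a=cv2.resize(im[r0:r0+h,c0:c0+w],None,fx=s,fy=s,interpolation=cv2.INTER_CUBIC)
    for k in range(0,w,10): cv2.putText(a,str(c0+k),(k*s,8),0,.3,(0,0,255),1);cv2.line(a,(k*s,10),(k*s,14),(0,0,255),1)
    for k in range(0,h,10): cv2.putText(a,str(r0+k),(0,k*s+4),0,.3,(0,0,255),1);cv2.line(a,(18,k*s),(22,k*s),(0,0,255),1)
    return a
A=crop(im,130,135,100,85,7); cv2.imwrite("pics/c1.png",A)
A=crop(im,270,215,85,35,9); 
s=np.load("pics/scene0.npz")["image"][...,::-1]
B=crop(s,275,150,85,36,9)[:,:765]
cv2.imwrite("pics/c2.png",np.vstack([A,B])[:600])
```

```text
(no output)
```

View pics/c1.png

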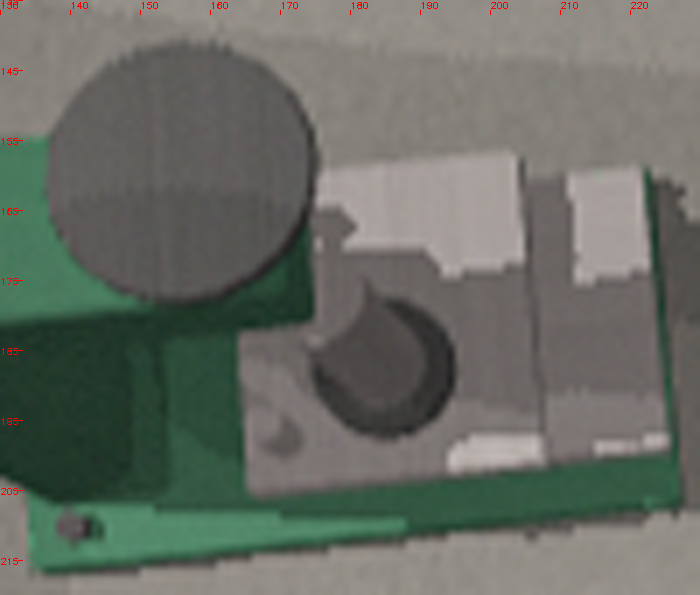

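View pics/c2.png

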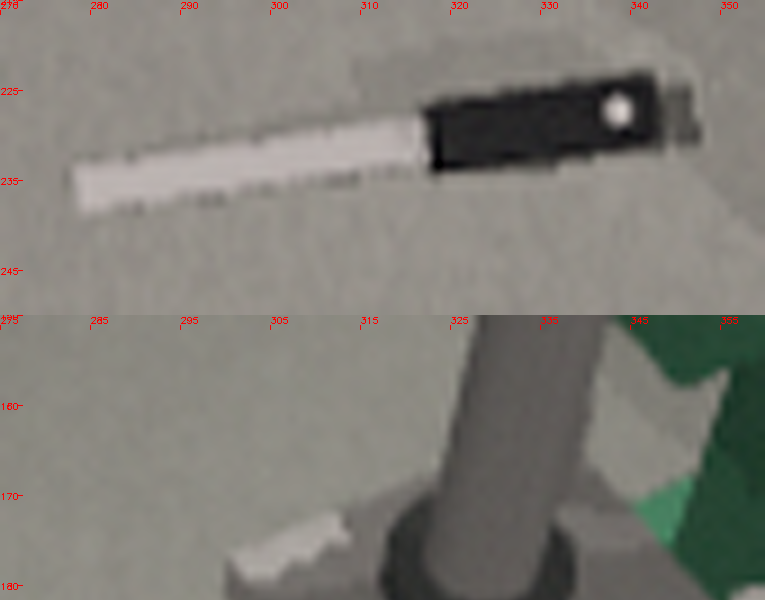

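```bash
cat > h.py <<'E'
import numpy as np, cv2
def ray(f,uv,z):
    K,E=f["mtx"],f["extrinsics"];R,t=E[:3,:3],E[:3,3]
    d=R.T@np.linalg.solve(K,[uv[0],uv[1],1]);c=-R.T@t
    return c+d*(z-c[2])/d[2]
def proj(f,P):
    E=f["extrinsics"];return cv2.projectPoints(np.array(P,float).reshape(-1,3),cv2.Rodrigues(E[:3,:3])[0],E[:3,3],f["mtx"],None)[0][:,0]
E
python3 - <<'E'
from h import *
f=dict(np.load("pics/top0.npz"));np.set_printoptions(precision=4,suppress=True)
for n,u,z in [("apronT",(222.1,158.9),.07),("apronB",(225.7,199),.07),("platT",(204.4,156.7),.095),("platB",(207.9,201.4),.095),("platBackB",(165.3,205.7),.095),
 ("noseT",(278.1,233.3),.002),("noseB",(278.9,238.7),.002),("hfT",(317,226.9),.024),("hbT",(342.8,223.1),.024),("hbB",(343.3,231.4),.024),("hfB",(318,233.3),.024),("root",(318,229.7),.01),
 ("cap2",(238.5,246.5),.03),("cap1",(260,146),.03),("fl_hT",(321,176),.024),("fl_nose",(285,188),.003),("cup",(405,245),.05),("bottle",(404,190),.13)]: print(n,ray(f,u,z))
E
```

```text
apronT [0.6449 0.0299 0.07  ]
apronB [0.5344 0.0185 0.07  ]
platT [0.644  0.0748 0.095 ]
platB [0.524  0.0627 0.095 ]
platBackB [0.5127 0.1727 0.095 ]
noseT [ 0.4482 -0.1243  0.002 ]
noseB [ 0.4332 -0.1264  0.002 ]
hfT [ 0.4642 -0.2303  0.024 ]
hbT [ 0.4747 -0.3019  0.024 ]
hbB [ 0.4518 -0.3023  0.024 ]
hfB [ 0.4466 -0.2326  0.024 ]
root [ 0.4576 -0.2352  0.01  ]
cap2 [ 0.4105 -0.0149  0.03  ]
cap1 [ 0.6939 -0.0737  0.03  ]
fl_hT [ 0.6078 -0.2459  0.024 ]
fl_nose [ 0.5773 -0.1454  0.003 ]
cup [ 0.4136 -0.4593  0.05  ]
bottle [ 0.5477 -0.4354  0.13  ]
```

Call:
{"fn": "send_rows", "kwargs": {"steps": [[0,0,0,0,0,-6.5],[0,0,0,0,0,-6.5],[0,0,0,0,0,-6.5],[0,0,0,0,0,-6.5],[0,0,0,0,0,-6.5],[0,0,0,0,0,-6.5],[0,0,0,0,0,-6.5],[0,0,0,0,0,-6.5],[0,0,0,0,0,-6.5],[0,0,0,0,0,-6.5],[0,0,0,0,0,-6.6],[0,0,0,0,0,-6.6],[0,0,0,0,0,0]], "hand": 1}}

```text
clock: 1.18
tcp_pos: [0.2364, -0.6851, 0.2307]
eef_rot: [0.659, 0.752, 0.0, -0.0]
contact_force: [0.6, -0.5, -0.7]
gripper_width: 0.0852
```

Call:
{"fn": "send_rows", "kwargs": {"steps": [[15,11,0,0,0,0],[21,15,0,0,0,0],[21,15,0,0,0,0],[21,15,0,0,0,0],[21,15,0,0,0,0],[21,15,0,0,0,0],[21,15,0,0,0,0],[21,15,0,0,0,0],[21,15,0,0,0,0],[21,15,0,0,0,0],[21,15,0,0,0,0],[21,15,0,0,0,0],[21,15,0,0,0,0],[21,15,0,0,0,0],[21,15,0,0,0,0],[21,15,0,0,0,0],[21,15,0,0,0,0],[21,15,0,0,0,0],[2,8,0,0,0,0],[0,0,0,0,0,0]]}}

```text
clock: 2.85
tcp_pos: [0.4632, -0.2778, 0.2315]
eef_rot: [0.661, 0.751, 0.001, 0.0]
contact_force: [0.3, -1.2, -0.2]
gripper_width: 0.0854
```

Run:
```python
from rig import status, imaging, r
from h import *
np.set_printoptions(precision=4,suppress=True)
t=dict(np.load("pics/top0.npz"));s=dict(np.load("pics/scene0.npz"))
P=[f["mtx"]@f["extrinsics"][:3] for f in(t,s)]
X=cv2.triangulatePoints(P[0],P[1],np.array([155.9,159.3]),np.array([358.,116.]));X=X[:3]/X[3];print("disc",X.T)
st=status.read_state();print(st["tcp_pos"],st["eef_rot"],st["clock"])
f=imaging.grab_frame("wrist");cv2.imwrite("pics/w1.png",f["image"][...,::-1]);np.savez("pics/w1.npz",**f)
```

```text
disc [[0.5776 0.1445 0.3108]]
[ 0.4632 -0.2778  0.2315] [0.6607 0.7507 0.0006 0.0003] 2.85
```

View pics/w1.png

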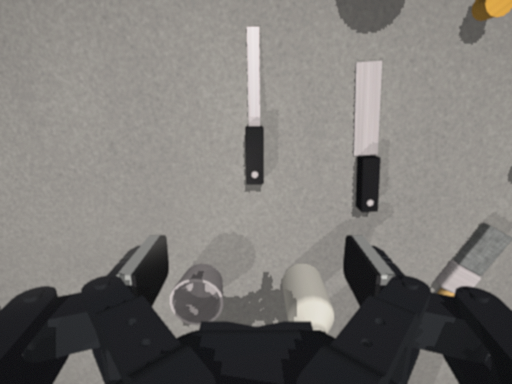

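Wrist view: the taper handle is at px (247-264, 127-184) with its nose at about (253,27). Jaws and gauge look nearly aligned.

Run:
```python
from h import *
from scipy.spatial.transform import Rotation as R
np.set_printoptions(precision=4,suppress=True)
f=dict(np.load("pics/w1.npz"))
im=f["image"].astype(int).sum(2)
for v in (135,150,165,178): 
    c=np.where(im[v,235:275]<160)[0]+235;print(v,c.min(),c.max())
for v in (32,60,90,115):
    c=np.where(im[v,235:275]>540)[0]+235;print(v,c.min(),c.max(),end=' ')
c=np.where(im[100:200,253]<160)[0]+100;print(c.min(),c.max()); c=np.where(im[10:120,253]>540)[0]+10;print(c.min(),c.max())
a=ray(f,(255.2,126.5),.024);b=ray(f,(255.5,184),.024);n=ray(f,(253.3,27),.002)
print(a,b,n,np.linalg.norm(a-b),np.linalg.norm(n-b)); d=n-b;print("yaw",np.degrees(np.arctan2(d[1],d[0])))
T=R.from_quat([.6607,.7507,.0006,.0003]);print(T.as_matrix())
```

```text
135 246 262
150 246 262
165 247 262
178 247 262
32 247 258 60 247 259 90 248 259 115 249 259 127 183
26 119
[ 0.4579 -0.2332  0.024 ] [ 0.467  -0.3017  0.024 ] [ 0.4419 -0.1252  0.002 ] 0.06911727359717972 0.17963250179719412
yaw 98.1073918498942
[[-0.127   0.9919  0.0012]
 [ 0.9919  0.127   0.0005]
 [ 0.0003  0.0013 -1.    ]]
```

Call:
{"fn": "send_rows", "kwargs": {"steps": [[0,0,10,0,0,-0.7],[0,0,20,0,0,0],[0,0,20,0,0,0],[0,0,20,0,0,0],[0,0,20,0,0,0],[0,0,20,0,0,0],[0,0,20,0,0,0],[0,0,20,0,0,0],[0,0,20,0,0,0],[0,0,20,0,0,0],[0,0,15,0,0,0],[0,0,10,0,0,0],[0,0,7,0,0,0],[0,0,4,0,0,0],[0,0,1.5,0,0,0],[0,0,0,0,0,0],[0,0,0,0,0,0],[0,0,0,0,0,0]]}}

```text
clock: 4.4
tcp_pos: [0.4616, -0.2798, 0.0044]
eef_rot: [0.656, 0.754, 0.0, 0.001]
contact_force: [0.4, 0.5, -0.2]
gripper_width: 0.0855
```

Call:
{"fn": "send_rows", "kwargs": {"steps": [[0,0,0,0,0,0],[0,0,0,0,0,0],[0,0,0,0,0,0],[0,0,0,0,0,0],[0,0,0,0,0,0],[0,0,0,0,0,0],[0,0,0,0,0,0],[0,0,0,0,0,0],[0,0,0,0,0,0],[0,0,0,0,0,0],[0,0,0,0,0,0],[0,0,0,0,0,0],[0,0,0,0,0,0],[0,0,0,0,0,0],[0,0,0,0,0,0]], "hand": -1, "force": 80}}

```text
clock: 5.65
tcp_pos: [0.4615, -0.2796, 0.0041]
eef_rot: [0.656, 0.755, 0.0, 0.0]
contact_force: [-1.5, 0.5, 5.0]
gripper_width: 0.0201
```

Call:
{"fn": "send_rows", "kwargs": {"steps": [[0,0,-4,0,0,0],[0,0,-8,0,0,0],[0,0,-12,0,0,0],[0,0,-15,0,0,0],[0,0,-15,0,0,0],[0,0,-15,0,0,0],[0,0,-15,0,0,0],[0,0,-15,0,0,0],[0,0,-10,0,0,0],[0,0,-7,0,0,0],[0,0,-4,0,0,0],[0,0,0,0,0,0],[0,0,0,0,0,0]]}}

```text
clock: 6.73
tcp_pos: [0.4611, -0.2795, 0.1235]
eef_rot: [0.656, 0.755, -0.0, -0.0]
contact_force: [-0.9, -0.4, -2.4]
gripper_width: 0.0205
```

Run:
```python
from rig import status, imaging, r
from h import *
from scipy.spatial.transform import Rotation as R
np.set_printoptions(precision=4,suppress=True)
st=status.read_state();print(st)
f=imaging.grab_frame("wrist");np.savez("pics/w2.npz",**f)
# expected gauge: origin estimated rel to TCP
u=np.array([-.140,.990,0]); 
p=st["tcp_pos"]
o=np.array([.4625,-.2675,0])+p-np.array([.4615,-.2796,.0041])
y=np.array([-u[1],u[0],0]);q=lambda x,yy,z:o+u*x+y*yy+np.array([0,0,z])
pts=[q(.145,.007,.002),q(.145,-.007,.002),q(.035,.007,.01),q(.035,-.007,.01),q(.035,.011,.024),q(.035,-.011,.024)]
im=f["image"][...,::-1].copy()
print(proj(f,pts))
for a in proj(f,pts): cv2.circle(im,tuple(int(v) for v in np.round(a)),1,(0,0,255),-1)
w=cv2.resize(im,(768,576))
cv2.imwrite("pics/w2.png",w)
```

```text
{'clock': 6.7333, 'q': array([ 0.694 ,  0.5544, -0.3621,  2.1036,  0.3688,  0.5439,  0.202 ]), 'joint_vel': array([-0.0034,  0.0112,  0.0044,  0.0039,  0.0017, -0.0022, -0.0013]), 'effort': array([  0.1631, -64.2311,  -3.9501, -15.9221,  -0.0408,   0.0551,
         0.0277]), 'tcp_pos': array([ 0.4611, -0.2795,  0.1235]), 'eef_rot': array([ 0.6563,  0.7545, -0.0001, -0.0002]), 'contact_force': array([-0.9055, -0.4183, -2.3989]), 'torque': array([ 0.0182, -0.0308, -0.0307]), 'gripper_width': 0.020450708884773}
[[ 242.961  -130.6537]
 [ 278.9772 -130.6966]
 [ 245.2499  153.9582]
 [ 275.4457  153.9247]
 [ 234.5634  159.28  ]
 [ 287.2038  159.2217]]
```

View pics/w2.png

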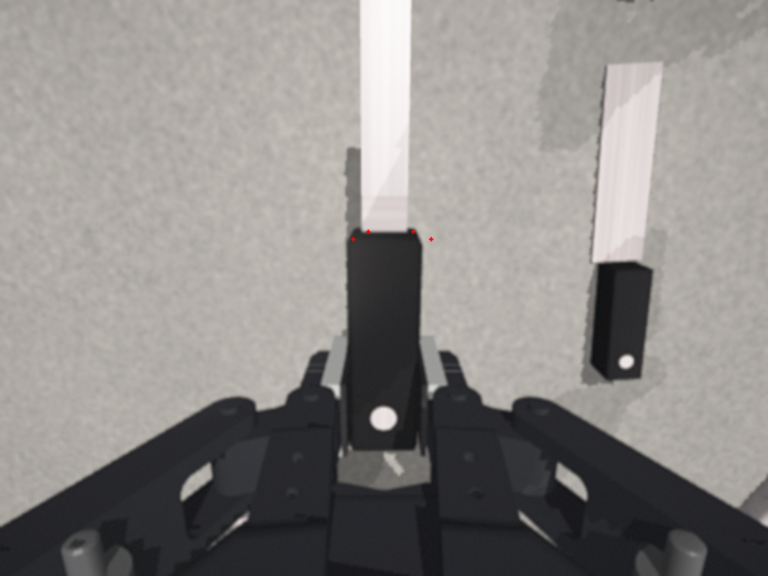

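Call:
{"fn": "send_rows", "kwargs": {"steps": [[0,0,0,0,0,1.0],[0,0,0,0,0,1.1],[5,5,0,0,0,0],[10,10.5,0,0,0,0],[10,10.5,0,0,0,0],[10,10.5,0,0,0,0],[10,10.5,0,0,0,0],[10,10.5,0,0,0,0],[10,10.5,0,0,0,0],[10,10.5,0,0,0,0],[10,10.5,0,0,0,0],[10,10.5,0,0,0,0],[10,10.5,0,0,0,0],[10,10.5,0,0,0,0],[10,10.5,0,0,0,0],[10,10.5,0,0,0,0],[10,10.5,0,0,0,0],[8,8,8,0,0,0],[0,0,7,0,0,0],[0,0,4,0,0,0]]}}

```text
clock: 8.45
tcp_pos: [0.6044, -0.1105, 0.1033]
eef_rot: [0.67, 0.743, -0.001, -0.001]
contact_force: [-0.9, -0.1, -1.6]
gripper_width: 0.0206
```

Call:
{"fn": "send_rows", "kwargs": {"steps": [[0,0,0,0,0,0],[0,0,0,0,0,0],[0,0,0,0,0,0],[0,0,0,0,0,0]]}}

```text
clock: 8.78
tcp_pos: [0.6046, -0.1118, 0.105]
eef_rot: [0.67, 0.742, -0.0, 0.0]
contact_force: [-0.3, 0.2, -2.3]
gripper_width: 0.0204
```

```bash
cat > look.py <<'E'
from rig import status, imaging, r
from h import *
import sys
np.set_printoptions(precision=4,suppress=True)
st=status.read_state();print(st)
k=sys.argv[1];f=imaging.grab_frame("top");g=imaging.grab_frame("scene");np.savez(f"pics/t{k}.npz",**f);np.savez(f"pics/s{k}.npz",**g)
def crop(im,c0,r0,w,h,s):
    a=cv2.resize(im[r0:r0+h,c0:c0+w],None,fx=s,fy=s,interpolation=cv2.INTER_CUBIC)
    for i in range(0,w,10): cv2.putText(a,str(c0+i),(i*s,8),0,.3,(0,0,255),1);cv2.line(a,(i*s,10),(i*s,14),(0,0,255),1)
    for i in range(0,h,10): cv2.putText(a,str(r0+i),(0,i*s+4),0,.3,(0,0,255),1);cv2.line(a,(18,i*s),(22,i*s),(0,0,255),1)
    return a
A=crop(f["image"][...,::-1],160,150,114,56,7);B=crop(g["image"][...,::-1],230,180,133,34,6)[:,:798]
cv2.imwrite(f"pics/l{k}.png",np.vstack([A,B])[:600]) if False else cv2.imwrite(f"pics/l{k}.png",np.vstack([A[:392,:798],B])[:600])
E
python3 look.py 3
```

```text
{'clock': 8.7833, 'q': array([ 0.3008,  0.6438, -0.3157,  1.9462,  0.3359,  0.6022, -0.1335]), 'joint_vel': array([-0.0024, -0.003 , -0.0029, -0.0045,  0.0012, -0.    ,  0.0011]), 'effort': array([ -0.0874, -71.8374,  -3.9855, -17.3008,  -0.01  ,   0.0041,
         0.0019]), 'tcp_pos': array([ 0.6046, -0.1118,  0.105 ]), 'eef_rot': array([ 0.6704,  0.742 , -0.0001,  0.0001]), 'contact_force': array([-0.3175,  0.1523, -2.2898]), 'torque': array([-0.0454, -0.0448,  0.0261]), 'gripper_width': 0.020400553182788887}
```

View pics/l3.png

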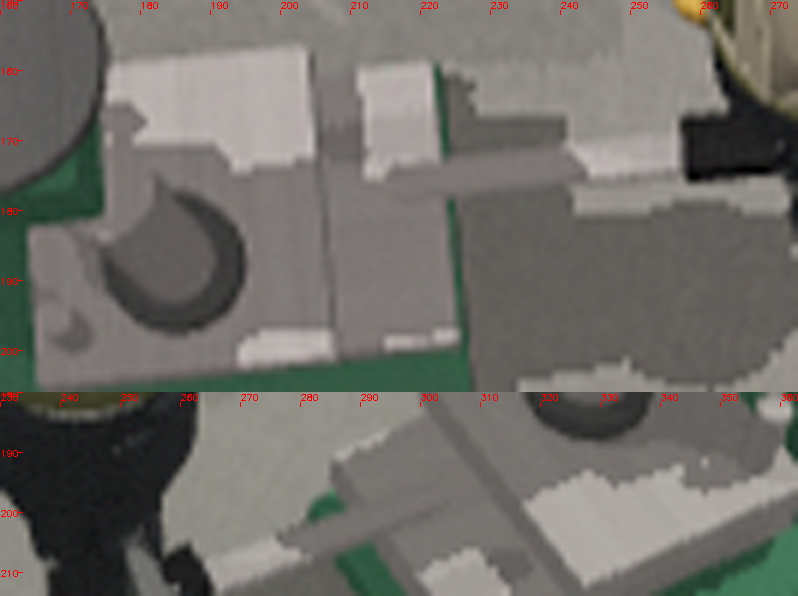

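Top and scene crops: the nose is over the apron at top px (215,177), about mid-width and short of the platen edge (207). Next I lower it.

Call:
{"fn": "send_rows", "kwargs": {"steps": [[0,0,6,0,0,0],[0,0,8,0,0,0],[0,0,6,0,0,0],[0,0,4,0,0,0],[0,0,2,0,0,0],[0,0,1,0,0,0],[0,0,0,0,0,0],[0,0,0,0,0,0],[0,0,0,0,0,0]]}}

```text
clock: 9.63
tcp_pos: [0.605, -0.111, 0.078]
eef_rot: [0.67, 0.742, 0.0, 0.0]
contact_force: [-0.0, -0.2, -1.1]
gripper_width: 0.0204
```

Call:
{"fn": "send_rows", "kwargs": {"steps": [[0,0,0.5,0,0,0],[0,0,0.5,0,0,0],[0,0,0.5,0,0,0],[0,0,0.5,0,0,0],[0,0,0,0,0,0],[0,0,0,0,0,0],[0,0,0,0,0,0]]}}

```text
clock: 10.22
tcp_pos: [0.6048, -0.111, 0.0758]
eef_rot: [0.67, 0.742, -0.0, -0.0]
contact_force: [0.2, -0.0, -1.3]
gripper_width: 0.0205
```

Call:
{"fn": "send_rows", "kwargs": {"steps": [[0,0,0.5,0,0,0],[0,0,0.5,0,0,0],[0,0,0,0,0,0],[0,0,0,0,0,0],[0,0,0,0,0,0],[0,0,0,0,0,0]]}}

```text
clock: 10.72
tcp_pos: [0.6048, -0.111, 0.0748]
eef_rot: [0.67, 0.742, -0.0, -0.0]
contact_force: [-0.2, 0.1, -2.0]
gripper_width: 0.0206
```

Call:
{"fn": "send_rows", "kwargs": {"steps": [[0,0,0.5,0,0,0],[0,0,0.5,0,0,0],[0,0,0,0,0,0],[0,0,0,0,0,0],[0,0,0,0,0,0],[0,0,0,0,0,0]]}}

```text
clock: 11.22
tcp_pos: [0.6049, -0.111, 0.0738]
eef_rot: [0.67, 0.742, 0.0, 0.0]
contact_force: [0.3, -1.1, 0.0]
gripper_width: 0.0202
```

```bash
python3 look.py 4
python3 - <<'E'
from h import *
f=dict(np.load("pics/t3.npz"));print(ray(f,(215,176.6),.103))
E
```

```text
{'clock': 11.2167, 'q': array([ 0.2823,  0.6863, -0.2912,  1.9627,  0.3603,  0.5424, -0.1553]), 'joint_vel': array([ 0.0007,  0.0017,  0.0012, -0.0006,  0.0007,  0.0011, -0.0001]), 'effort': array([ -0.2701, -73.0536,  -3.8393, -15.3876,   0.0035,   0.0151,
         0.0074]), 'tcp_pos': array([ 0.6049, -0.111 ,  0.0738]), 'eef_rot': array([0.67  , 0.7424, 0.    , 0.    ]), 'contact_force': array([ 0.3205, -1.1199,  0.0245]), 'torque': array([ 0.0303, -0.0332, -0.0228]), 'gripper_width': 0.020246500359875425}
[0.58813871 0.04470685 0.103     ]
```

View pics/l4.png

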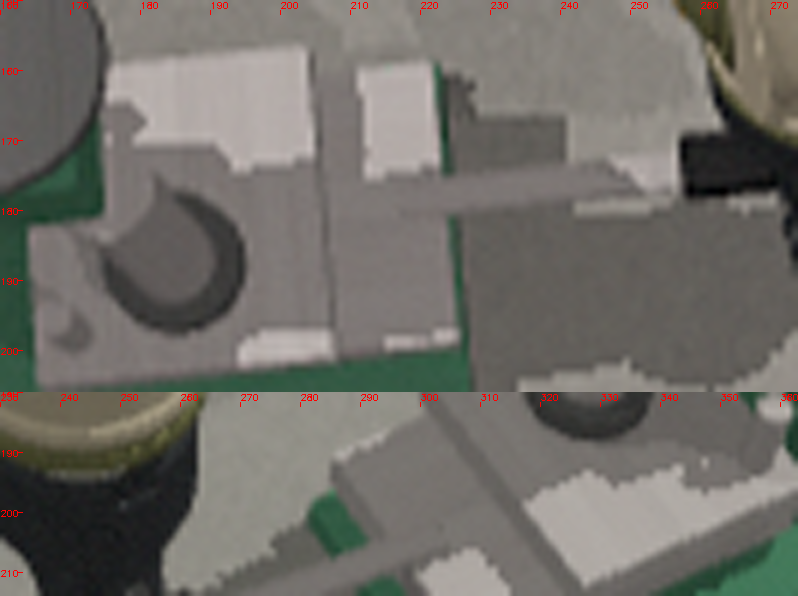

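The blade is just touching the apron: Fz went from -2 to 0 at TCP z = 0.0738, against 0.0741 predicted. Now I press slightly and slide in.

Call:
{"fn": "send_rows", "kwargs": {"steps": [[0,0,0.3,0,0,0],[1,0,0,0,0,0],[2,0,0,0,0,0],[3,0,0,0,0,0],[3,0,0,0,0,0],[3,0,0,0,0,0],[3,0,0,0,0,0],[3,0,0,0,0,0],[3,0,0,0,0,0],[3,0,0,0,0,0],[3,0,0,0,0,0],[3,0,0,0,0,0],[3,0,0,0,0,0],[3,0,0,0,0,0],[2,0,0,0,0,0],[1,0,0,0,0,0],[0,0,0,0,0,0],[0,0,0,0,0,0]]}}

```text
clock: 12.82
tcp_pos: [0.6009, -0.0717, 0.0735]
eef_rot: [0.67, 0.742, 0.0, -0.0]
contact_force: [-0.5, 0.5, 3.2]
gripper_width: 0.0203
```

Call:
{"fn": "send_rows", "kwargs": {"steps": [[1.5,0,0,0,0,0],[1.5,0,0,0,0,0],[1.5,0,0,0,0,0],[1.5,0,0,0,0,0],[1.5,0,0,0,0,0],[1.5,0,0,0,0,0],[1.5,0,0,0,0,0],[1.5,0,0,0,0,0],[1.5,0,0,0,0,0],[0,0,0,0,0,0],[0,0,0,0,0,0]]}}

```text
clock: 13.73
tcp_pos: [0.5995, -0.0583, 0.0735]
eef_rot: [0.67, 0.743, 0.0, -0.0]
contact_force: [0.5, -1.5, 3.4]
gripper_width: 0.0203
```

Call:
{"fn": "send_rows", "kwargs": {"steps": [[1,0,0,0,0,0],[1,0,0,0,0,0],[1,0,0,0,0,0],[1,0,0,0,0,0],[1,0,0,0,0,0],[0,0,0,0,0,0],[0,0,0,0,0,0]]}}

```text
clock: 14.32
tcp_pos: [0.599, -0.0536, 0.0735]
eef_rot: [0.67, 0.742, 0.0, -0.0]
contact_force: [-0.9, -2.5, 3.6]
gripper_width: 0.0207
```

Call:
{"fn": "send_rows", "kwargs": {"steps": [[1,0,0,0,0,0],[1,0,0,0,0,0],[1,0,0,0,0,0],[1,0,0,0,0,0],[1,0,0,0,0,0],[0,0,0,0,0,0],[0,0,0,0,0,0]]}}

```text
clock: 14.9
tcp_pos: [0.5984, -0.0485, 0.0735]
eef_rot: [0.67, 0.742, 0.0, -0.0]
contact_force: [-0.2, -1.9, 4.7]
gripper_width: 0.0204
```

Call:
{"fn": "send_rows", "kwargs": {"steps": [[1,0,0,0,0,0],[1,0,0,0,0,0],[1,0,0,0,0,0],[1,0,0,0,0,0],[0,0,0,0,0,0],[0,0,0,0,0,0]]}}

```text
clock: 15.4
tcp_pos: [0.5981, -0.0453, 0.0736]
eef_rot: [0.67, 0.742, -0.0, 0.0]
contact_force: [0.1, -4.9, 5.9]
gripper_width: 0.0205
```

Call:
{"fn": "send_rows", "kwargs": {"steps": [[1,0,0,0,0,0],[1,0,0,0,0,0],[1,0,0,0,0,0],[1,0,0,0,0,0],[0,0,0,0,0,0],[0,0,0,0,0,0]]}}

```text
clock: 15.9
tcp_pos: [0.5978, -0.043, 0.0737]
eef_rot: [0.671, 0.742, -0.001, 0.001]
contact_force: [0.4, -9.6, 6.9]
gripper_width: 0.0203
```

Call:
{"fn": "send_rows", "kwargs": {"steps": [[1,0,0,0,0,0],[1,0,0,0,0,0],[1,0,0,0,0,0],[1,0,0,0,0,0],[0,0,0,0,0,0],[0,0,0,0,0,0]]}}

```text
clock: 16.4
tcp_pos: [0.5975, -0.0409, 0.0739]
eef_rot: [0.671, 0.741, -0.001, 0.002]
contact_force: [1.1, -13.8, 9.8]
gripper_width: 0.0201
```

Call:
{"fn": "send_rows", "kwargs": {"steps": [[0,0,0,0,0,0],[0,0,0,0,0,0],[0,0,0,0,0,0],[0,0,0,0,0,0],[0,0,0,0,0,0],[0,0,0,0,0,0],[0,0,0,0,0,0],[0,0,0,0,0,0]]}}

```text
clock: 17.07
tcp_pos: [0.5975, -0.041, 0.0739]
eef_rot: [0.671, 0.741, -0.001, 0.002]
contact_force: [1.2, -14.7, 9.4]
gripper_width: 0.0205
```

```bash
python3 look.py 5
```

```text
{'clock': 17.0667, 'q': array([ 0.1518,  0.6708, -0.2691,  2.0014,  0.352 ,  0.5138, -0.2714]), 'joint_vel': array([-0.0013, -0.0014,  0.0015, -0.0003, -0.0006, -0.001 , -0.0009]), 'effort': array([ -8.6951, -65.1121, -11.0858, -12.1685,  -2.044 ,  -1.2509,
        -0.0176]), 'tcp_pos': array([ 0.5975, -0.041 ,  0.0739]), 'eef_rot': array([ 0.6712,  0.7413, -0.0015,  0.0015]), 'contact_force': array([  1.225 , -14.6998,   9.3611]), 'torque': array([-2.8143, -0.1677,  0.0392]), 'gripper_width': 0.020457576477377837}
```

View pics/l5.png

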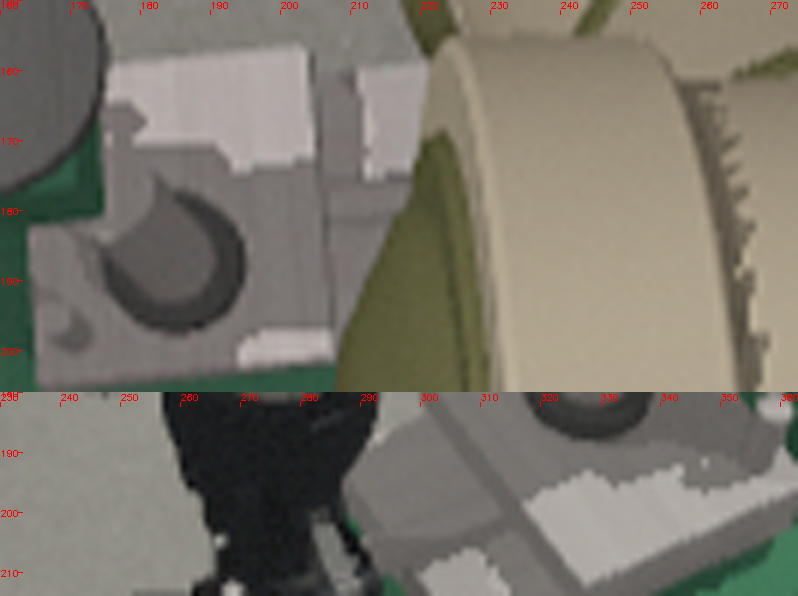

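Drag is steady at 14.7 N, inside the 10–20 N snug band. The gauge is still and level (tilt about 0.004 rad), and the top crop shows the blade passing under the lip. Handing in.

```bash
python3 -c "
from rig import r,status
print(r.finish_job());s=status.read_state();print(s['clock'],s['tcp_pos'],s['contact_force'],s['gripper_width'])"
```

```text
the job is handed in; nothing more can be done
None
the job is handed in; nothing more can be done
```

The taper gauge is in the press gap and snug, still held by its handle, and the job is handed in; no verdict was reported.

- **How it was done:** I gripped the handle at 80 N and lifted the gauge. I lowered the blade onto the apron until it just touched, at TCP height 73.8 mm (74.1 mm expected). Then I slid it straight in until the drag rose.
- **Last checks (at 17.1 s, after 0.7 s of holding still):**
  - Sliding resistance was steady at about 14.7 N, inside the 10–20 N snug band.
  - The tool was level to about 0.004 rad and its heading was within about 1° of the press axis.
  - The finger opening was 20.5 mm on the 22 mm handle, with no sign of slipping.
  - By my estimate the nose was about 48 mm past the mouth, and the top view showed the blade going under the upper plate.
- **Not fully confirmed:**
  - The force on the upper plate alone could only be inferred from the drag, at roughly 15–25 N.
  - My two estimates of the mouth's position differed by about 5 mm.
  - The tool was also pressing the gauge down with about 10 N, and the arm had risen 0.4 mm while wedging.
  - I did not measure the bystanders again, but no move went near them.

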